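# Dispense the small grinding balls

### The job

The clear jar on the stand holds three small ceramic grinding balls in one half and two large ones in the other. With the jar upright, turn its cap by the grip bar so that the middle-width slot, which lets only the small balls through, squarely faces the pouring side; then tip the jar right over by its handle so that all three small balls run out into the steel bowl and both large ones stay in the jar. Leave the bowl standing and the slab, the blower and the stopper where they are; the jar may stay tipped.

Things in the scene. Friction and masses are not known exactly. Their poses are not given: they have to be found in the camera images.
- stand: Aluminium stand fixed to the bench: base plate 190 x 130 x 8 mm, two upright cheeks 7 mm thick and 153 mm high, between which the clear jar tips. Origin on the bench straight below the tipping axle. Its y axis is along the axle (135 mm above the bench); its x axis is the level direction to the pouring side, where the bowl stands.
- jar (a joint): Tipping of the clear jar about the axle (right-handed about the stand's +y, towards +x), rad: 0 upright (start, a stop), 2.2 fully tipped (a stop), mouth pointing down over the bowl. Stiff: it stays where it is left; about 4 N at the handle moves it.
- jar_mid (a point): Centre of the clear jar, on the axle; turns with the jar. The jar is a clear cylinder, 100 mm outside and 92 mm inside diameter, 100 mm tall, closed at the foot, the grey cap on its mouth, with a clear upright divider 3 mm thick, 4 mm to the +y side of the middle, between the +y half (small balls) and the -y half (large balls).
- handle_mid (a point): Middle of the tipping handle: black round bar, 12 mm diameter, 50 mm long, parallel to the axle, on a steel lever outside the stand's +y cheek. In the stand's frame x = 0.08 sin(jar-1.1), y = 0.097, z = 0.135 + 0.08 cos(jar-1.1) m: it starts leaning back, away from the pouring side, and swings over the top. 20 mm of bar is free to either side of this point.
- dial (a joint): Turning of the jar's cap about the jar's own axis, rad, anticlockwise positive seen from above when upright. At 0 the middle of the 21 mm slot faces the pouring side (stand's +x); at -2.09 the 32 mm slot, at +2.09 the 10 mm slot. Starts between 0.85 and 1.5; range -2.1 to 2.1. Light friction (0.06 N m), no detents; it stays where it is left.
- slot_mid (a point): Middle of the 21 mm slot in the grey cap, at its upper face, 36 mm from the cap's centre. Cap: disc 105 mm across, 6 mm thick, with three curved slots along its rim, each 100 degrees of arc, centres 120 degrees apart, told apart by radial width: 10, 21 and 32 mm. The jar pours through the slot on the pouring side.
- bar_top (a point): Centre of the top face of the cap's grip bar, a black bar on the middle of the cap: 36 mm long, 10 mm wide, 28 mm high, its top 219 mm above the bench, over the stand's origin, while the jar is upright. The bar's length lies along this point's x axis, which points to the middle of the 21 mm slot; z points out of the jar.
- bowl: Loose round steel bowl, 100 mm across, 45 mm high, wall 3 mm, 0.45 kg, standing on the stand's base plate on the pouring side, already where the balls fall. Origin: centre of its underside, z up.
- small0: One of three small polished white ceramic balls, 15 mm in diameter, in the jar's +y half at the start. Origin: its centre.
- small1: One of three small polished white ceramic balls, 15 mm in diameter, in the jar's +y half at the start. Origin: its centre.
- small2: One of three small polished white ceramic balls, 15 mm in diameter, in the jar's +y half at the start. Origin: its centre.
- large0: One of two large white ceramic balls, 25 mm in diameter, in the jar's -y half at the start. Origin: its centre.
- large1: One of two large white ceramic balls, 25 mm in diameter, in the jar's -y half at the start. Origin: its centre.
- slab: Bystander: black stone slab, 200 x 150 x 28 mm, lying left of the stand. Origin: centre of its underside.
- blower: Bystander: blue hand blower standing nozzle up, 54 mm in diameter, 105 mm high, right of the stand. Origin: centre of its underside.
- stopper: Bystander: upright cork stopper, 22 mm in diameter, 18 mm high, right of the stand. Origin: centre of its underside.
Things that resemble listed ones, but are neither listed nor needed, are in the scene too. Several things have the shape of the bowl; the one meant has the colours described above.

How it is judged:
On the way, in this order (a step that is already met when the one before it is completed fails the run):
1. with the jar upright, the cap is turned so that the middle-width slot faces the pouring side (within 0.3 rad) (value of joint dial between -0.3 and 0.3 rad and value of joint jar below 0.3 rad), for 0.2 s.
2. the jar is tipped well over, by at least 1.7 rad (value of joint jar above 1.7 rad), for 0.2 s.
At the end, for the whole second after the job is handed in: All three small balls at rest in the bowl (within 48 mm of its axis, under 45 mm above its underside, slower than 0.05 m/s), both large balls in the jar (within 70 mm of its centre), the bowl still and upright within 0.1 rad. The jar may be left tipped or brought back (horizontal distance between each of small0, small1, small2 and bowl below 0.048 m and z of each of small0, small1, small2 in the frame of bowl below 0.045 m and linear speed of each of small0, small1, small2 below 0.05 m/s and distance between each of large0, large1 and jar_mid below 0.07 m and angle between bowl's own z axis and vertical below 0.1 rad and linear speed of bowl below 0.02 m/s); the robot touches nothing.
It fails at once if a large ball leaves the jar (distance between any of large0, large1 and jar_mid above 0.08 m).
It fails at once if the slab of stone is moved by more than 30 mm (distance of slab from where it was at the start of the episode above 0.03 m).
It fails at once if the air blower is moved by more than 30 mm (distance of blower from where it was at the start of the episode above 0.03 m).
It fails at once if the cork stopper is moved by more than 30 mm (distance of stopper from where it was at the start of the episode above 0.03 m).
It also fails if it takes over 51 s, if anything falls off the work surface, if the arm or the gripper's body presses on something with over 40 N, if the wrist force passes 120 N, or if a joint passes its speed limit or range.

### The arm

A 6-joint arm with a two-finger parallel gripper is mounted at the origin on the work surface. World frame = base frame: x ahead of the robot, y to its left, z up, the work surface at z = 0. Lengths are in m, angles in rad, forces in N, time in s.
With the tool pointing down it reaches from about 0.4 to 0.825 m from the base axis. Payload 7 kg.
Tool frame: the origin (TCP) lies between the finger pads; the fingertips stand 8 mm ahead of it and the grasp point (between the pads) lies 11 mm behind it (arm.finger_overhang is the distance from the TCP to the fingertips, in m); z points along the fingers, y is the line along which they close (so a half turn about z gives the same grasp; the last joint's range is limited). The gripper opens to 88 mm and grips with 3 to 60 N. Pads are 19 mm wide; open, the fingers measure 130 mm over their backs; the gripper's body (78 mm by 193 mm) begins 47 mm behind the grasp point.
Start: joints at [-1.009, 0.359, 0.012, 0, -1.224, -0.288], TCP at [0.182, -0.65, 0.235] pointing down, gripper open.
Joint ranges: [-3.07, 3.07], [-1.43, 2.12], [-1.02, 1.25], [-3.03, 1.67], [-3.05, -0], [-3.03, 3.03]. Speed limits (rad/s): [2.39, 2.39, 3.01, 3.14, 3.14, 3.14].

### API

Orientations are given as [roll, pitch, yaw] about the fixed x, y, z axes, in that order (R = Rz(yaw) Ry(pitch) Rx(roll)).
In Python, from station import arm gives the robot as it stands.
- The arm moves only by the tool move_arm, never from a script. Its argument "rows" is text: rows parted by semicolons, each of 7 numbers parted by spaces: the turn, a rotation vector about the tool's x, y, z in degrees, then the shift along the tool's x, y, z in m, then the finger opening in m, from 0 to 0.0876. A call has 1 to 8 rows; each row shifts and turns the commanded pose from where the row before left it, along the tool's axes as they then stand; what a row does not reach is not made up. A row lasts 1/8 s, in which the tool goes at most 62.5 mm and 10.7 degrees, less where a joint would pass 70% of its speed; a pose out of reach is approached as far as the arm can. A call is refused whole if a number of a shift passes 0.0625 or a number of a turn 10.7, either way. A call with a gripper value outside its range is refused whole. The fingers move at their own pace and stop on an object; "squeeze" is the grip in N (left out, the last holds). Time passes only in rows, so rows that do not move let the fingers close. It gives the time, the measured TCP pose, the force, the opening and the grip force at its end, in the units of the state.
- arm.get_state(): the state, without advancing time (a new reading comes with each control period).
- arm.grab_frame(name): name is "side" or "top" or "wrist"; returns (picture, depth): 480x640x3 uint8, blue, green, red; 480x640 float32, m along the optical axis (not along the pixel's ray), 0 where there is no reading.
- arm.camera_model(name): a dict with "mtx" (3x3 intrinsics, pixels), "k1" (the pictures are not rectified: a ray, as slopes to the right and down, at radius r is drawn at 1 + k1 r^2 times it, then the intrinsics apply), "camera_from_world" (4x4, takes a point from world to camera coordinates); the wrist camera has in their place "mount" (4x4, takes a point from camera to tool coordinates, whose origin is the TCP and whose axes are the flange's). Camera axes: x right, y down, z forward; pixel columns grow to the right and rows downward; lengths in m; the calibration is good to about 2 mm. A picture is of the moment at which its call begins: read the wrist's pose just before it. camera_model takes no time and is no camera call.
- arm.job_done(): hands the job in; it is judged then, once.
The state is a dict: "t": time; "q": joint angles; "qd": joint speeds; "joint_efforts": joint torques, N m; "eef_pos": TCP position; "ee_rot": TCP orientation; "force": force on the tool from outside, world axes, zero at the start; "moment": the same for the moment, N m; "width": finger opening in m; "gripper_force": force on a finger pad.
Only numpy, scipy, OpenCV 4.12 (cv2) and the standard library are available. Lean on these libraries where they do the work, as an engineer would, in place of code of your own. Each camera call takes 0.05 s, during which the arm holds its last target. There are 200 camera calls.

## Working session

There is one attempt and no reset: what is moved stays moved. The work goes in short steps, Python scripts to look and compute and a tool call to move; the robot and the scene stay as the last step left them, time stands still between calls to the robot, and variables do not carry over. Pictures are saved under pics/ and viewed, at most 10 in all, crops included, and the job is handed in when it is done.

Besides the shell and the picture viewer there is one more tool, called after "Emit:" as a command line: name --argument value ..., lists and objects as JSON in quotes. move_arm: Moves the arm, as the interface text tells. Its arguments: {"type":"object","properties":{"rows":{"type":"string"},"squeeze":{"type":"number"}},"required":["rows"]}

```bash
ls; mkdir -p pics; python3 - <<'E'
from station import arm
import cv2,numpy as np
s=arm.get_state();print(s['t'],s['eef_pos'],s['ee_rot'],s['width'])
for n in('side','top'):
    im,d=arm.grab_frame(n);cv2.imwrite(f'pics/{n}0.png',im);np.savez(f'pics/{n}0.npz',im=im,d=d)
    print({k:np.round(v,4).tolist() for k,v in arm.camera_model(n).items()})
print(arm.camera_model('wrist'))
E
```

```text
pics
0.0 [ 0.18233255 -0.64940112  0.23362054] [ 3.13991668e+00 -1.56718175e-04 -2.86794741e+00] 0.08752728351457091
{'mtx': [[613.0188, 0.0, 314.4162], [0.0, 613.0188, 238.2006], [0.0, 0.0, 1.0]], 'k1': 0.0462, 'camera_from_world': [[-0.9864, -0.1643, 0.0084, 0.6083], [-0.1016, 0.5685, -0.8164, 0.1935], [0.1294, -0.8061, -0.5774, 1.465], [0.0, 0.0, 0.0, 1.0]]}
{'mtx': [[467.4691, 0.0, 323.4025], [0.0, 467.4691, 238.1448], [0.0, 0.0, 1.0]], 'k1': -0.1223, 'camera_from_world': [[-0.0115, -0.9998, -0.0132, 0.0125], [-0.9947, 0.0128, -0.1021, 0.622], [0.1022, 0.0119, -0.9947, 1.0984], [0.0, 0.0, 0.0, 1.0]]}
{'mtx': array([[333.56493884,   0.        , 320.1475321 ],
       [  0.        , 333.56493884, 239.04298112],
       [  0.        ,   0.        ,   1.        ]]), 'k1': -0.03115349736116977, 'mount': array([[ 8.29120559e-04, -9.61346112e-01, -2.75341545e-01,
         7.42311618e-02],
       [ 9.99999356e-01,  1.01039107e-03, -5.16505803e-04,
         4.01645630e-04],
       [ 7.74743484e-04, -2.75340939e-01,  9.61346330e-01,
        -1.50979656e-01],
       [ 0.00000000e+00,  0.00000000e+00,  0.00000000e+00,
         1.00000000e+00]])}
```

View pics/side0.png

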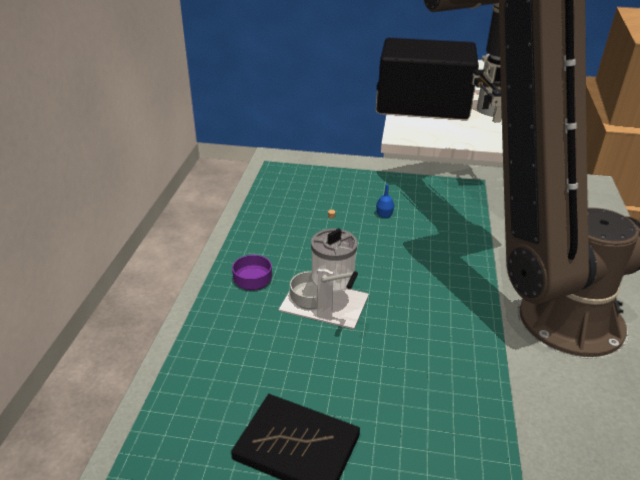

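View pics/top0.png

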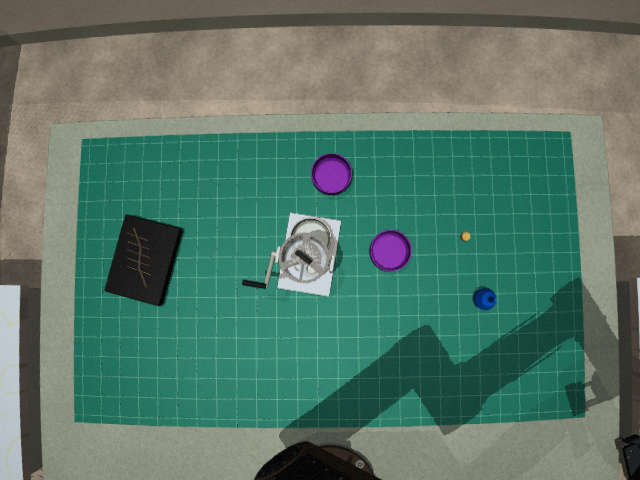

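The side view shows the jar at (335,260), its bar at (335,236), the black handle at (350,282) and the steel bowl at (308,290). In the top view the stand is at (308,255). There are three bowl shapes: purple at (332,174) and (390,250), and steel at (313,232) on the base plate. The steel one on the plate fits the description. I'll confirm it in a crop.

```bash
cat > h.py <<'E'
from station import arm
import cv2,numpy as np
def cam(n,st=None):
    c=arm.camera_model(n)
    if n!='wrist': return c['mtx'],c['k1'],np.linalg.inv(c['camera_from_world'])
    T=np.eye(4);T[:3,3]=st['eef_pos'];T[:3,:3]=rot(st['ee_rot']);return c['mtx'],c['k1'],T@c['mount']
def rot(r):
    from scipy.spatial.transform import Rotation as R
    return R.from_euler('xyz',r).as_matrix()
def rays(c,uv):
    M,k,T=c;uv=np.atleast_2d(uv).astype(float)
    p=cv2.undistortPoints(uv[:,None],M,np.array([k,0,0,0.]))[:,0]
    return np.c_[p,np.ones(len(p))]
def at_z(c,uv,z):
    d=rays(c,uv)@c[2][:3,:3].T;o=c[2][:3,3];z=np.broadcast_to(z,len(d));return o+d*((z-o[2])/d[:,2])[:,None]
def at_d(c,uv,dep):
    return (rays(c,uv)*np.asarray(dep).reshape(-1,1))@c[2][:3,:3].T+c[2][:3,3]
def proj(c,P):
    M,k,T=c;Ti=np.linalg.inv(T);P=np.atleast_2d(P)
    return cv2.projectPoints(P,cv2.Rodrigues(Ti[:3,:3])[0],Ti[:3,3],M,np.array([k,0,0,0.]))[0][:,0]
E
python3 - <<'E'
from h import *
f=np.load('pics/top0.npz');im,d=f['im'],f['d'];c=cam('top')
cv2.imwrite('pics/topc.png',cv2.resize(im[200:305,230:350],None,fx=5.6,fy=5.6,interpolation=cv2.INTER_CUBIC))
v,u=np.mgrid[200:305,230:350];P=at_d(c,np.c_[u.ravel(),v.ravel()],d[200:305,230:350].ravel())
g=im[200:305,230:350].reshape(-1,3);dark=g.max(1)<60
for name,lo,hi in(('bar',.205,.235),('cap',.185,.205)):
    m=(P[:,2]>lo)&(P[:,2]<hi);
    if name=='bar': m&=dark
    q=P[m];print(name,m.sum(),q.mean(0),q.min(0),q.max(0))
    if name=='bar': 
        w,V=np.linalg.eigh(np.cov(q[:,:2].T));print(w,V)
m=dark&(u.ravel()<270);q=P[m];print('handle',m.sum(),q.mean(0),q.min(0),q.max(0));w,V=np.linalg.eigh(np.cov(q[:,:2].T));print(w,V)
print('plate',at_z(c,[[291,213],[341,222],[328,296],[278,289]],.008))
E
```

```text
bar 82 [0.56571072 0.04404596 0.21765431] [0.55300908 0.02853835 0.20733504] [0.57769011 0.06025399 0.22124764]
[7.00993669e-06 1.09319611e-04] [[-0.78776381  0.61597742]
 [ 0.61597742  0.78776381]]
cap 1097 [0.56811125 0.04179301 0.18984647] [ 0.513368   -0.00618443  0.18510383] [0.61723608 0.09599644 0.19770166]
handle 117 [0.51269157 0.15013544 0.17739251] [ 0.50333481 -0.00856461 -0.00148256] [0.52097026 0.19825146 1.15621747]
[1.24152707e-05 4.39347251e-04] [[-0.99606115  0.08866901]
 [ 0.08866901  0.99606115]]
plate [[ 0.68843726  0.08506805  0.008     ]
 [ 0.66416772 -0.03888039  0.008     ]
 [ 0.48232371 -0.00440539  0.008     ]
 [ 0.50063515  0.1179384   0.008     ]]
```

View pics/topc.png

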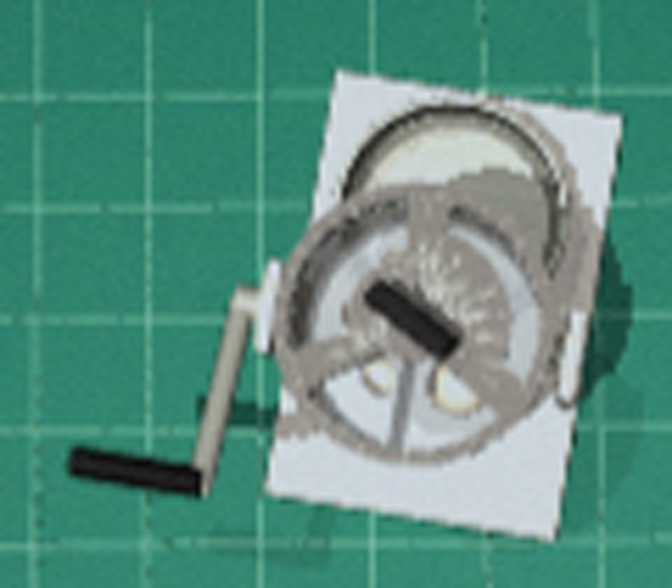

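The crop shows the steel bowl's rim at (450,110) under the jar's pouring side, on the stand plate; the purple bowls are clearly elsewhere. The grip bar runs from (370,290) to (455,350). In world it lies along 52° and the stand yaw is about -10°, so dial is about +62° (1.08 rad), inside the stated range. The handle measured at (0.513, 0.150) matches the prediction from the stand frame, (0.513, 0.151). Moving over the bar now.

Emit:
move_arm --rows "0 0 0 -0.0398 0.0402 -0.006 0.0876;0 0 0 -0.0398 0.0402 -0.006 0.0876;0 0 0 -0.0398 0.0402 -0.006 0.0876;0 0 0 -0.0398 0.0402 -0.006 0.0876;0 0 0 -0.0398 0.0402 -0.006 0.0876;0 0 0 -0.0398 0.0402 -0.006 0.0876;0 0 0 -0.0398 0.0402 -0.006 0.0876;0 0 0 -0.0398 0.0402 -0.006 0.0876"

```text
t: 1.1
eef_pos: [0.4025, -0.2523, 0.2827]
ee_rot: [3.142, 0.0, -2.868]
force: [1.3, -0.9, -1.0]
width: 0.0875
gripper_force: 0.0
```

Emit:
move_arm --rows "0 0 0 -0.0398 0.0402 0 0.0876;0 0 0 -0.0398 0.0402 0 0.0876;0 0 0 -0.0398 0.0402 0 0.0876;0 0 0 -0.0398 0.0402 0 0.0876;0 0 -9 0 0 0 0.0876;0 0 -9 0 0 0 0.0876;0 0 -9 0 0 0 0.0876;0 0 -9 0 0 0 0.0876"

```text
t: 2.1
eef_pos: [0.5116, -0.0562, 0.2822]
ee_rot: [3.141, -0.0, -2.234]
force: [0.4, 0.5, 0.4]
width: 0.0876
gripper_force: 0.0
```

```bash
python3 - <<'E'
from h import *
s=arm.get_state();im,d=arm.grab_frame('wrist');c=cam('wrist',s);print(np.round(s['q'],2))
cv2.imwrite('pics/w1.png',im)
v,u=np.mgrid[0:480,0:640];P=at_d(c,np.c_[u.ravel(),v.ravel()],d.ravel())
m=(im.reshape(-1,3).max(1)<60)&(abs(P[:,2]-.219)<.004)&(np.hypot(P[:,0]-.566,P[:,1]-.043)<.035)
q=P[m].astype(np.float32);uv=np.c_[u.ravel(),v.ravel()][m]
print(len(q),q.mean(0),uv.mean(0),uv.min(0),uv.max(0));r=cv2.minAreaRect(q[:,:2]*1000);print(r)
t=.219;x=at_z(c,uv,t)[:,:2].astype(np.float32)*1000;print(cv2.minAreaRect(x))
for Z,n in((.171,'handle'),):
    m=(im.reshape(-1,3).max(1)<60)&(abs(P[:,2]-Z)<.012)&(np.hypot(P[:,0]-.5127,P[:,1]-.151)<.04);q=P[m].astype(np.float32)
    if len(q): print(len(q),q.mean(0),cv2.minAreaRect(q[:,:2]*1000))
E
```

```text
[ 0.27  0.06 -0.26 -0.   -1.25 -0.94]<stdin>:7: RuntimeWarning: Mean of empty slice.
  ret = um.true_divide(
Traceback (most recent call last):
ValueError: zero-size array to reduction operation minimum which has no identity
```

View pics/w1.png

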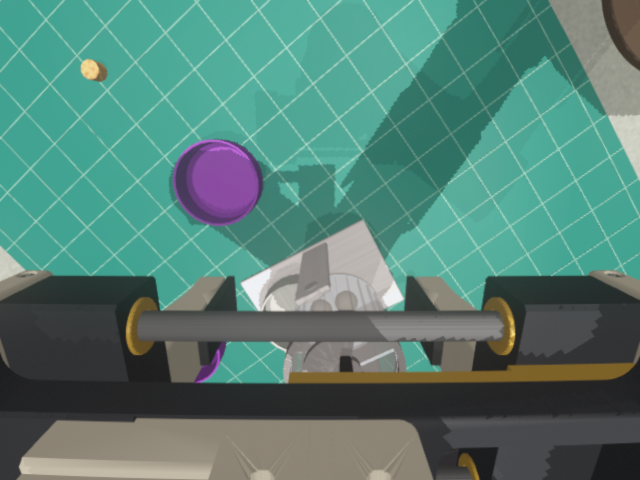

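The wrist picture shows mostly the gripper hiding the jar, with the bar peeking out at (346,364) on the tool's centre line. The purple decoy is at (217,182) and the stopper at (93,70). The top-view numbers are consistent, so I go down on the bar.

Emit:
move_arm --rows "0 0 0 -0.0375 0.0063 0 0.0876;0 0 0 -0.0375 0.0063 0 0.0876;0 0 0 -0.0375 0.0063 0 0.0876;0 0 0 0 0 0.025 0.0876;0 0 0 0 0 0.025 0.0876;0 0 0 0 0 0.013 0.0876;0 0 0 0 0 0.013 0.0876;0 0 0 0 0 0 0.0876" --squeeze 10

```text
t: 3.15
eef_pos: [0.5664, 0.0435, 0.2059]
ee_rot: [3.141, -0.001, -2.24]
force: [-0.5, 0.6, 0.1]
width: 0.0874
gripper_force: 0.0
```

Emit:
move_arm --rows "0 0 0 0 0 0 0.03;0 0 0 0 0 0 0.03;0 0 0 0 0 0 0.03;0 0 0 0 0 0 0;0 0 0 0 0 0 0;0 0 0 0 0 0 0;0 0 0 0 0 0 0;0 0 0 0 0 0 0"

```text
t: 4.15
eef_pos: [0.5666, 0.0439, 0.2065]
ee_rot: [3.141, 0.0, -2.24]
force: [-3.5, 8.5, 3.1]
width: 0.013
gripper_force: 4.1
```

Emit:
move_arm --rows "0 0 0 0 0 0 0;0 0 0 0 0 0 0;0 0 4 0 0 0 0;0 0 6 0 0 0 0;0 0 6 0 0 0 0;0 0 6 0 0 0 0;0 0 6 0 0 0 0;0 0 6 0 0 0 0" --squeeze 20

```text
t: 5.15
eef_pos: [0.5662, 0.0451, 0.2065]
ee_rot: [3.139, -0.0, -2.836]
force: [-4.1, 7.3, 2.3]
width: 0.0096
gripper_force: 20.0
```

Emit:
move_arm --rows "0 0 6 0 0 0 0;0 0 6 0 0 0 0;0 0 6 0 0 0 0;0 0 6 0 0 0 0;0 0 4 0 0 0 0;0 0 0 0 0 0 0;0 0 0 0 0 0 0;0 0 0 0 0 0 0"

```text
t: 6.15
eef_pos: [0.5662, 0.0456, 0.2065]
ee_rot: [3.139, -0.001, 2.962]
force: [-3.4, 9.1, 2.9]
width: 0.0101
gripper_force: 20.0
```

Emit:
move_arm --rows "0 0 0 0 0 0 0.0876;0 0 0 0 0 0 0.0876;0 0 0 0 0 0 0.0876;0 0 0 0 0 -0.03 0.0876;0 0 0 0 0 -0.045 0.0876;0 0 -10 0 0 0 0.0876;0 0 -10 0 0 0 0.0876;0 0 -10 0 0 0 0.0876"

```text
t: 7.15
eef_pos: [0.5668, 0.0434, 0.2816]
ee_rot: [-3.141, 0.0, -2.793]
force: [0.3, 0.3, 0.5]
width: 0.0841
gripper_force: 0.0
```

Emit:
move_arm --rows "0 0 -10 0 0 0 0.0876;0 0 -10 0 0 0 0.0876;0 0 -10 0 0 0 0.0876;0 0 -10 0 0 0 0.0876;0 0 -10 0 0 0 0.0876;0 0 -10 0 0 0 0.0876;0 0 0 -0.0494 0.0359 0 0.0876;0 0 0 -0.0494 0.0359 0 0.0876"

```text
t: 8.15
eef_pos: [0.5134, 0.1541, 0.2814]
ee_rot: [3.142, -0.0, -1.753]
force: [1.5, 0.6, -0.0]
width: 0.0876
gripper_force: 0.0
```

Check the cap and the handle from the fixed cameras before gripping.

```bash
python3 - <<'E'
from h import *
s=arm.get_state();print(s['eef_pos'],np.round(s['q'],2))
a,_=arm.grab_frame('side');b,_=arm.grab_frame('top')
r=lambda i:cv2.resize(i,(396,480),interpolation=cv2.INTER_CUBIC)
cv2.imwrite('pics/c2.png',np.hstack([r(a[205:331,270:374]),r(b[205:301,250:329])]))
E
```

```text
[0.51339912 0.15410255 0.28139273] [ 0.66  0.1  -0.22  0.   -1.25 -0.84]
```

View pics/c2.png

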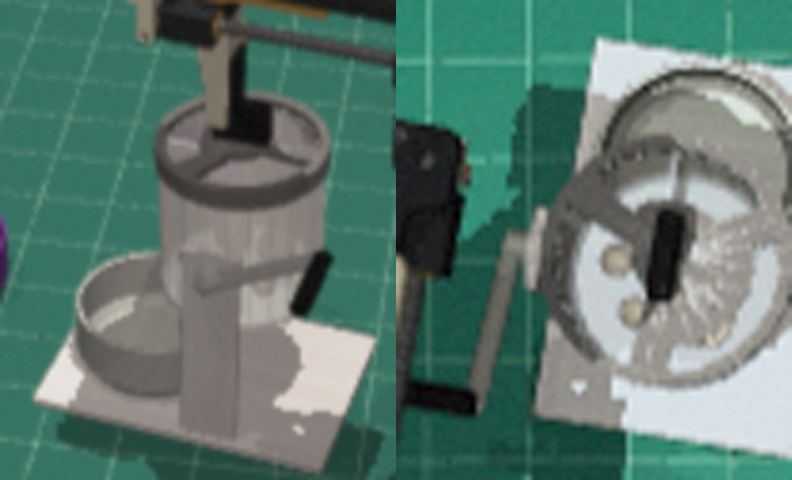

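The left half (side view) shows the upright jar with the fingers above it and the handle at (312,283). The right half (top view) shows the bar at (665,255) lined up with the stand's x axis, with the middle slot at (690,175) over the bowl and the wide slot at left (590,290), as they must be at dial 0. Next I grip the handle.

Emit:
move_arm --rows "0 0 0 0 0 0.04 0.0876;0 0 0 0 0 0.04 0.0876;0 0 0 0 0 0.02 0.0876;0 0 0 0 0 0.021 0.0876;0 0 0 0 0 0 0.03;0 0 0 0 0 0 0.03;0 0 0 0 0 0 0.03;0 0 0 0 0 0 0.02" --squeeze 15

```text
t: 9.25
eef_pos: [0.5141, 0.1539, 0.1613]
ee_rot: [-3.141, 0.001, -1.751]
force: [0.2, 0.4, 0.0]
width: 0.0534
gripper_force: 0.0
```

Emit:
move_arm --rows "0 0 0 0 0 0 0;0 0 0 0 0 0 0;0 0 0 0 0 0 0;0 0 0 0 0 0 0"

```text
t: 9.75
eef_pos: [0.5136, 0.1538, 0.1605]
ee_rot: [3.141, -0.0, -1.751]
force: [-9.9, 4.6, 3.7]
width: 0.0127
gripper_force: 6.2
```

Emit:
move_arm --rows "0 0 0 0 -0.0026 -0.0047 0;0 0 0 0 -0.0029 -0.0045 0;0 0 0 0 -0.0032 -0.0043 0;0 0 0 0 -0.0035 -0.0041 0;0 0 0 0 -0.0038 -0.0039 0;0 0 0 0 -0.004 -0.0036 0;0 0 0 0 -0.0043 -0.0033 0;0 0 0 0 -0.0045 -0.003 0" --squeeze 20

```text
t: 10.75
eef_pos: [0.5398, 0.1493, 0.1922]
ee_rot: [3.138, -0.0, -1.751]
force: [-14.4, 6.2, 12.6]
width: 0.0113
gripper_force: 20.0
```

```bash
python3 - <<'E'
from h import *
s=arm.get_state();print(s['eef_pos'],s['force'],s['width'])
a,_=arm.grab_frame('side')
cv2.imwrite('pics/c3.png',cv2.resize(a[205:331,250:394],None,fx=4,fy=4,interpolation=cv2.INTER_CUBIC))
E
```

```text
[0.53978392 0.14925153 0.19219607] [-14.40359138   6.18157     12.59349792] 0.011321662258977455
```

View pics/c3.png

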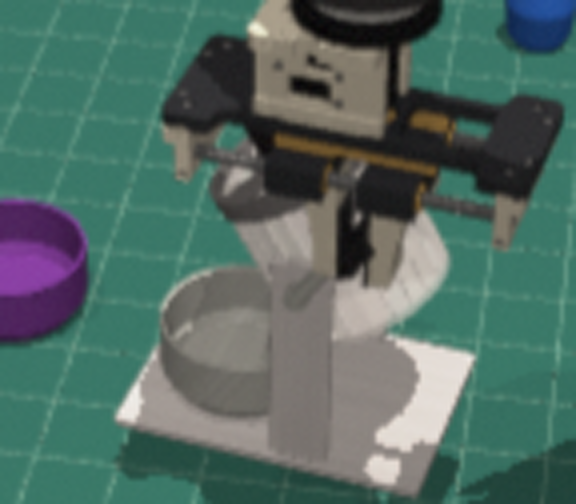

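The jar is tipping (its body leans towards the bowl at (240,340)), and the handle is held at (350,240). Carrying on along the arc.

Emit:
move_arm --rows "0 0 0 0 -0.0047 -0.0027 0;0 0 0 0 -0.0048 -0.0024 0;0 0 0 0 -0.005 -0.0021 0;0 0 0 0 -0.0051 -0.0017 0;0 0 0 0 -0.0052 -0.0014 0;0 0 0 0 -0.0053 -0.001 0;0 0 0 0 -0.0054 -0.0007 0;0 0 0 0 -0.0054 -0.0003 0"

```text
t: 11.8
eef_pos: [0.5813, 0.1415, 0.2044]
ee_rot: [3.14, -0.0, -1.751]
force: [-7.3, 1.7, 3.6]
width: 0.0105
gripper_force: 20.0
```

Emit:
move_arm --rows "0 0 0 0 -0.0054 0.0001 0;0 0 0 0 -0.0054 0.0004 0;0 0 0 0 -0.0053 0.0008 0;0 0 0 0 -0.0053 0.0012 0;0 0 0 0 -0.0052 0.0015 0;0 0 0 0 -0.0051 0.0019 0;0 0 0 0 -0.0049 0.0022 0;0 0 0 0 -0.0048 0.0025 0"

```text
t: 12.8
eef_pos: [0.6221, 0.134, 0.1935]
ee_rot: [3.139, -0.0, -1.751]
force: [-5.3, 1.7, 3.7]
width: 0.0112
gripper_force: 20.0
```

Emit:
move_arm --rows "0 0 0 0 -0.0046 0.0028 0;0 0 0 0 -0.0044 0.0031 0;0 0 0 0 -0.0042 0.0034 0;0 0 0 0 -0.0039 0.0037 0;0 0 0 0 -0.0037 0.004 0;0 0 0 0 -0.0034 0.0042 0;0 0 0 0 -0.0031 0.0044 0;0 0 0 0 -0.0028 0.0046 0"

```text
t: 13.8
eef_pos: [0.6517, 0.1286, 0.1632]
ee_rot: [3.14, -0.001, -1.751]
force: [-4.2, 1.4, 4.4]
width: 0.0113
gripper_force: 20.0
```

Emit:
move_arm --rows "0 0 0 0 0 0 0;0 0 0 0 0 0 0;0 0 0 0 0 0 0;0 0 0 0 0 0 0.0876;0 0 0 0 0 0 0.0876;0 0 0 0 0 0 0.0876;0 0 0 0 0 0 0.0876;0 0 0 0 0 -0.01 0.0876"

```text
t: 14.8
eef_pos: [0.6524, 0.1283, 0.1731]
ee_rot: [3.14, -0.001, -1.751]
force: [0.1, 0.7, -0.4]
width: 0.0558
gripper_force: 0.0
```

Emit:
move_arm --rows "0 0 0 0 0 -0.03 0.0876;0 0 0 0 0 -0.06 0.0876;0 0 0 0 0 -0.06 0.0876;0 0 0 0 0.05 0 0.0876;0 0 0 0 0.05 0 0.0876;0 0 0 0 0.05 0 0.0876;0 0 0 0 0 0 0.0876;0 0 0 0 0 0 0.0876"

```text
t: 15.8
eef_pos: [0.5054, 0.1555, 0.3246]
ee_rot: [-3.14, 0.001, -1.75]
force: [0.8, -0.3, -0.3]
width: 0.0875
gripper_force: 0.0
```

```bash
python3 - <<'E'
from h import *
s=arm.get_state();print(s['t'],s['eef_pos'],s['force'])
a,_=arm.grab_frame('side');b,_=arm.grab_frame('top')
r=lambda i:cv2.resize(i,(396,480),interpolation=cv2.INTER_CUBIC)
cv2.imwrite('pics/c4.png',np.hstack([r(a[225:346,270:370]),r(b[190:311,250:350])]))
E
```

```text
15.8 [0.50538372 0.155544   0.32461828] [ 0.7772188  -0.32453774 -0.32528382]
```

View pics/c4.png

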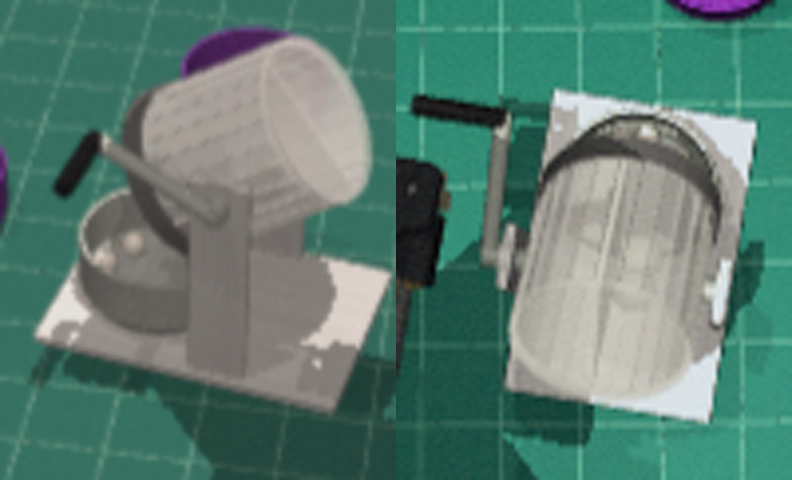

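The left half shows two white balls in the steel bowl, at (133,240) and (105,258). The third isn't visible, hidden perhaps by the rim or the cap. I'll look from above the pouring side with the wrist camera.

Emit:
move_arm --rows "0 0 0 0 -0.05 0 0.0876;0 0 0 0 -0.05 0 0.0876;0 0 0 0 -0.05 0 0.0876;0 0 0 0 -0.05 0 0.0876;0 0 0 0 -0.02 0 0.0876;0 0 0 0 0 0 0.0876;0 0 0 0 0 0 0.0876"

```text
t: 16.77
eef_pos: [0.7217, 0.1156, 0.3225]
ee_rot: [3.14, -0.001, -1.752]
force: [-0.2, 0.2, -0.6]
width: 0.0874
gripper_force: 0.0
```

```bash
python3 - <<'E'
from h import *
s=arm.get_state();c=cam('wrist',s)
w,_=arm.grab_frame('wrist');a,_=arm.grab_frame('side')
p=proj(c,[[.64,.03,.03]])[0];print(s['eef_pos'],p)
u,v=np.clip(p.astype(int),[70,70],[569,409])
cv2.imwrite('pics/c5.png',np.hstack([cv2.resize(w[v-70:v+70,u-70:u+70],(400,400),interpolation=cv2.INTER_CUBIC),cv2.resize(a[265:315,282:332],(400,400),interpolation=cv2.INTER_CUBIC)]))
E
```

```text
[0.72174292 0.11556378 0.32251148] [371.26685792 123.8211126 ]
```

View pics/c5.png

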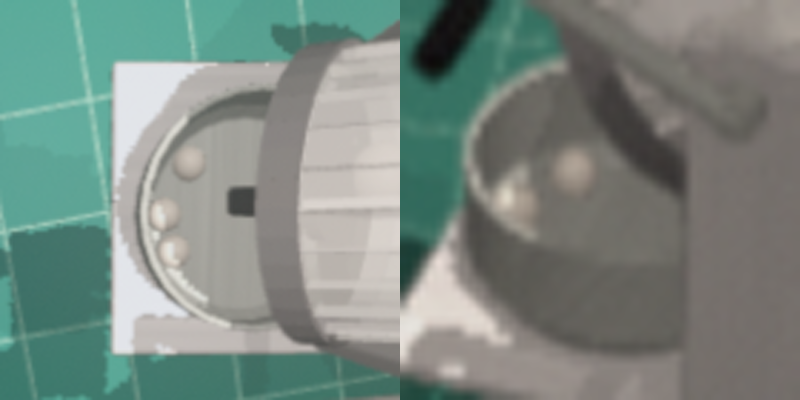

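The wrist crop shows all three small balls in the steel bowl, at (188,160), (163,213) and (173,250). The bowl is upright and the arm is clear. I'll let it settle a second, then hand in.

Emit:
move_arm --rows "0 0 0 0 0 0 0.0876;0 0 0 0 0 0 0.0876;0 0 0 0 0 0 0.0876;0 0 0 0 0 0 0.0876;0 0 0 0 0 0 0.0876;0 0 0 0 0 0 0.0876;0 0 0 0 0 0 0.0876;0 0 0 0 0 0 0.0876"

```text
t: 17.88
eef_pos: [0.7216, 0.1159, 0.3235]
ee_rot: [3.142, -0.0, -1.751]
force: [0.1, -0.8, -0.0]
width: 0.0876
gripper_force: 0.0
```

```bash
python3 -c "
from station import arm
print(arm.job_done())"
```

```text
the job is handed in; nothing more can be done
None
```

I turned the cap so the middle slot faced the bowl and tipped the jar over; the last picture shows all three small balls in the steel bowl and none of the large ones, and I handed the job in at about 18 s (no verdict was returned).

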